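Clear the napkins, then turn the sweets dish to the sofa

ROBOT

A 6-joint arm with a two-finger parallel gripper is mounted at the origin on the work surface. World frame = base frame: x ahead of the robot, y to its left, z up, the work surface at z = 0. Lengths are in m, angles in rad, forces in N, time in s.
With the tool pointing down it reaches from about 0.35 to 0.875 m from the base axis. Payload 4.2 kg.
Tool frame: the origin (TCP) lies on the centre line of the jaws, within the pads' length; the fingertips stand 17 mm ahead of it and the grasp point (between the pads) lies 2 mm behind it; z points along the fingers, y is the line along which they close (so a half turn about z gives the same grasp; the last joint's range is limited). The gripper opens to 85 mm and grips with 20 to 120 N. Pads are 22 mm wide; open, the fingers measure 114 mm over their backs; the gripper's body (76 mm by 85 mm) begins 54 mm behind the grasp point. The pads swing forward as they close: fully open they stand 13 mm farther back than shut.
Start: joints at [-0.996, 0.385, 0.008, 0, -1.194, -0.259], TCP at [0.194, -0.594, 0.248] pointing down, gripper open.
Joint ranges: [-3.14, 3.14], [-1.21, 2.06], [-1.07, 1.41], [-3.16, 2.05], [-2.99, -0.16], [-3.1, 3.1]. Speed limits (rad/s): [2.79, 2.79, 3.14, 3.14, 3.14, 3.14].

INTERFACE

Orientations are given as a rotation vector (axis times angle).
In Python, from station import robot, imaging, search_frame, masks_of gives the robot as it stands. The module is installed in compiled form; this text tells all that it offers.
- The arm moves only by the tool drive_tool, never from a script. Its argument "rows" is a list of rows, each a list of 7 numbers: the opening, from -1 (shut) to 1 (fully open), then the shift along the tool's x, y, z in m, then the turn, a rotation vector about the tool's x, y, z in degrees. In form: [[jaw, tx, ty, tz, ax, ay, az], ...]. A call has 1 to 12 rows; each row shifts and turns the commanded pose from where the row before left it, along the tool's axes as they then stand; what a row does not reach is not made up. A row lasts 1/10 s, in which the tool goes at most 50 mm and 8.59 degrees, less where a joint would pass 70% of its speed; a pose out of reach is approached as far as the arm can. A call is refused whole if a number of a shift passes 0.05 or a number of a turn 8.59, either way. A call with a gripper value outside its range is refused whole. The fingers move at their own pace and stop on an object; the grip force is fixed at half the most. Time passes only in rows, so rows that do not move let the fingers close. It gives the time, the measured TCP pose, the force, the opening and the grip force at its end, in the units of the state.
- robot.get_obs(): the state, without advancing time (a new reading comes with each control period).
- imaging.read_camera(name): name is "scene" or "side" or "wrist"; returns (picture, depth): 384x512x3 uint8, blue, green, red; 384x512 float32, m along the optical axis (not along the pixel's ray), 0 where there is no reading.
- imaging.get_calibration(name): a dict with "camera_matrix" (3x3 intrinsics, pixels), "R" (3x3) and "t" (3): a world point X has camera coordinates R X + t. Camera axes: x right, y down, z forward; pixel columns grow to the right and rows downward; lengths in m; the calibration is good to about 2 mm. A picture is of the moment at which its call begins: read the wrist's pose just before it. get_calibration takes no time and is no camera call; for the wrist camera it gives the pose at the moment of the call.
- robot.sign_off(): hands the job in; it is judged then, once.
Trained networks look in the newest picture that a camera, given by its name, has taken for a name from the list of things; names that differ only in an ending like _2 or _b are one class to them, and where a whole thing is asked for, a point or a joint stands for the part that bears it (a point fixed in the world has none). Each returns a list of dicts, best first, with "confidence" (0 to 1); they miss things now and then, are a little off and sometimes report something else, mostly with a low value. They report only what shows in the picture. A call takes as long as a camera call. They do not tell look-alikes from the thing itself.
- search_frame(camera, label): "point" ([x, y, z] in m, in world coordinates, good to about 4 mm: the middle of the surface that is visible of it).
- masks_of(camera, label): "region" (384x512 bool, what is visible of it).
The state is a dict: "t": time; "joint_pos": joint angles; "joint_velocities": joint speeds; "tau": joint torques, N m; "eef_pos": TCP position; "tcp_rot": TCP orientation; "force": force on the tool from outside, world axes, zero at the start; "wrist_torque": the same for the moment, N m; "gripper_width": opening from 0.0 (shut) to 1.0 (fully open); "finger_force": force on a finger pad.
Only numpy, scipy, OpenCV 4.12 (cv2) and the standard library are available. Lean on these libraries where they do the work, as an engineer would, in place of code of your own. Each camera call takes 0.05 s, during which the arm holds its last target. There are 200 camera calls.

TASK

Get the console ready for the next guest: first put both scrunched paper napkins into the tilted-out bin in the cabinet front. Then take the sweets dish by its arched handle, lift it straight up and turn it a quarter turn in the air, level and gently so that the truffle stays in the middle, until the arch runs left to right along the console's front edge and the open side faces the sofa. Finish holding the dish still and level in the gripper, about 10 cm above the spot where it stood, and leave the coffee pot, date dish, cup and coasters as they are.

Things in the scene. Friction and masses are not known exactly. Their poses are not given: they have to be found in the camera images.
- napkin_a_mid (a point): middle of a scrunched white paper napkin, an irregular firm lump about 48 x 44 x 46 mm, 12 g, lying on the console top; the point is 23 mm above its underside. Can be gripped from above in any direction. z up while it stands.
- napkin_b_mid (a point): middle of the second scrunched paper napkin, same size and make as the first; the point is 23 mm above its underside.
- bin_mouth (a point): point in the mouth of the open tilt-out bin, just beyond and below the console's front edge: at the rim of the litter caddy that hangs on the back of the tilted mirrored panel, midway across its 360 mm width (y), 80 mm in from the panel, which stands 55 mm above the rim. z points out of the mouth along the panel, x to the panel. The caddy is about 100 mm deep, 200 mm front to back; a straight drop through this point lands in it.
- bin (a joint): tilt of the bin front about its bottom hinge, rad: 0 shut, growing as its top tilts out towards the sofa; it starts open and is held by a stiff stay.
- dish: gold-tone steel sweets dish, 280 to 455 g: a round shallow dished plate 180 mm across and 33 mm high on a foot ring 90 mm across, with a fixed handle that arches over it from rim to rim, 158 mm high overall. Origin at the centre of its underside, z up, x along the arch (the two ends of the arch are alike, at x = +/-90 mm).
- dish_handle (a point): middle of the straight grip at the top of the dish's arch, over the plate's centre, 150 mm above its underside. The grip is a bar 80 mm long (along x), 14 mm wide (along y, grip it across this), 16 mm high. Axes as the dish.
- dish_well (a point): middle of the plate's well, on its upper surface, 10 mm above the dish's underside. From here the plate rises evenly at 9 degrees to the rim. Axes as the dish.
- truffle_center (a point): centre of the chocolate truffle, a loose dark brown ball 34 mm across, 20 to 33 g, that lies in the middle of the dish and can roll.
- front_edge (a point): fixed point in the middle of the console top's front edge, at the height of the top (the mirrored console top is flat, 1360 mm wide, and the edge straight). x points out to the sofa, y to the left along the edge, z up.
- dallah: chrome coffee pot with spout and handle, 248 mm high, about 180 mm long, 750 g, on the left; origin at the centre of its underside. Leave it alone.
- date_dish: hexagonal glass date dish with domed cover, 156 mm across, 140 mm high, 900 g, on the right; origin at the centre of its underside. Leave it alone.
- finjan: small ceramic coffee cup, 66 mm across, 52 mm high, 80 g, at the left towards the robot; origin at the centre of its underside. Leave it alone.
- coasters: stack of square plastic coasters in a holder, 100 x 100 x 34 mm, 300 g, at the right towards the robot; origin at the centre of its underside. Leave it alone.
Mind the look-alikes: they are no part of the job. Leave any turquoise look-alike of the dish alone.

How it is judged:
By the outcome, as a careful person would: the job done as asked, in the order asked, and still so for the second after the job is handed in, while the arm keeps its last pose, push and grip.
It also fails if it takes over 72 s, if anything falls off the work surface, if the arm or the gripper's body presses on something with over 40 N, if the wrist force passes 120 N, or if a joint passes its speed limit or range.

## Working session

There is one attempt and no reset: what is moved stays moved. The work goes in short steps, Python scripts to look and compute and a tool call to move; the robot and the scene stay as the last step left them, time stands still between calls to the robot, and variables do not carry over. Pictures are saved under pics/ and viewed, at most 10 in all, crops included, and the job is handed in when it is done.

Besides the shell and the picture viewer there is one more tool, called after "Emit:" as a command line: name --pt "numbers of a row" for each row, then --argument value for the rest. drive_tool: Moves the arm, as the interface text tells. Its arguments: {"type":"object","properties":{"rows":{"type":"array"}},"required":["rows"]}

```bash
mkdir -p pics
python3 - <<'E'
from station import robot, imaging, search_frame, masks_of
import cv2,numpy as np
o=robot.get_obs(); print(o)
ims=[]
for c in ("scene","side"):
    p,d=imaging.read_camera(c); ims.append(p)
    for l in ("napkin_a_mid","dish","dish_handle","truffle_center","bin_mouth","bin","dallah","date_dish","finjan","coasters"):
        print(c,l,[(np.round(r["point"],3).tolist(),round(r["confidence"],2)) for r in search_frame(c,l)])
    cv2.imwrite(f"pics/{c}0.png",p)
    k=imaging.get_calibration(c);print(k)
E
```

```text
{'t': 0.0, 'joint_pos': array([-9.96383460e-01,  3.85525912e-01,  6.59340317e-03, -4.93799704e-04,
       -1.19400820e+00, -2.58575748e-01]), 'joint_velocities': array([ 8.83036513e-05,  7.15313137e-04, -4.29520315e-04, -3.54228935e-04,
       -7.95888148e-04,  1.58975953e-03]), 'tau': array([ 4.39354890e-04, -3.92283690e+01,  1.88399720e+01,  4.18587193e+00,
       -4.53637374e-03,  3.04550667e-06]), 'eef_pos': array([ 0.19395631, -0.59354817,  0.24722813]), 'tcp_rot': array([ 0.49370304, -3.10210202, -0.00337162]), 'force': array([ 0.14910766, -0.08894103,  0.22331928]), 'wrist_torque': array([ 0.00033967,  0.00927292, -0.01688009]), 'finger_force': 0.0, 'gripper_width': 0.9949647705924486}
scene napkin_a_mid [([0.493, 0.001, 0.042], 0.52)]
scene dish [([0.328, -0.084, 0.022], 0.62)]
scene dish_handle [([0.45, 0.199, 0.016], 0.75), ([0.328, -0.085, 0.022], 0.56), ([0.326, 0.397, 0.037], 0.48)]
scene truffle_center []
scene bin_mouth [([0.682, 0.022, -0.162], 0.82), ([0.334, -0.43, 0.024], 0.59)]
scene bin [([0.685, 0.016, -0.16], 0.58)]
scene dallah [([0.508, 0.482, 0.116], 0.78)]

[... 870 characters left out ...]
094], 0.77)]
side bin [([0.764, 0.067, -0.096], 0.58)]
side dallah [([0.45, -0.211, 0.021], 0.7), ([0.459, 0.521, 0.111], 0.68)]
side date_dish [([0.488, -0.469, 0.077], 0.8), ([0.477, 0.011, 0.03], 0.66)]
side finjan [([0.344, 0.388, 0.036], 0.73)]
side coasters [([0.28, -0.431, 0.023], 0.68), ([0.445, -0.21, 0.021], 0.42)]
{'camera_matrix': array([[496.4576668 ,   0.        , 251.84961426],
       [  0.        , 496.4576668 , 202.03830037],
       [  0.        ,   0.        ,   1.        ]]), 'R': array([[-0.73452252, -0.67839564,  0.01600038],
       [-0.43225334,  0.44957911, -0.78168771],
       [ 0.5231001 , -0.58108345, -0.62346477]]), 't': array([0.36713243, 0.08038459, 1.39939749])}
```

View pics/scene0.png

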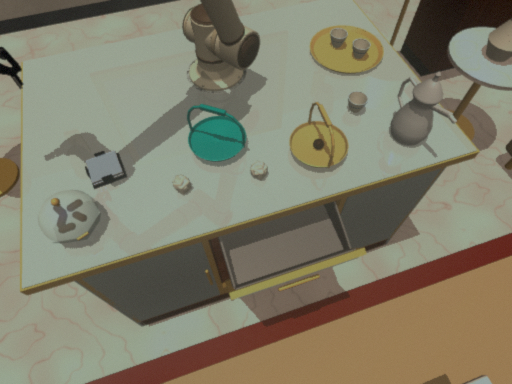

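View pics/side0.png

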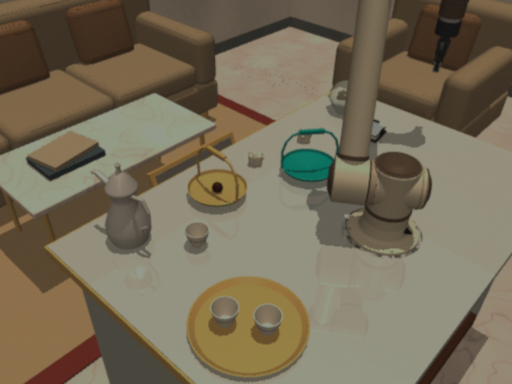

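The scene picture shows the gold dish with its truffle at (318,145), the napkins at (259,169) and (181,183), the bin mouth around (285,240) with the panel's gold rim from (230,293) to (365,255), and the turquoise look-alike at (217,138).
The side picture shows the gold dish at (217,190), with its arch running from the upper left to the right.

```bash
cat > h.py <<'E'
from station import robot, imaging, search_frame, masks_of
import cv2,numpy as np
from scipy.spatial.transform import Rotation as Ro
def cloud(c):
    k=imaging.get_calibration(c); p,d=imaging.read_camera(c)
    v,u=np.mgrid[:384,:512]; K=k["camera_matrix"]
    C=np.stack([(u-K[0,2])/K[0,0]*d,(v-K[1,2])/K[1,1]*d,d],-1)
    W=(C-k["t"])@k["R"]; W[d==0]=np.nan
    return p,W
def near(W,x,y,r,z0,z1):
    m=(np.hypot(W[...,0]-x,W[...,1]-y)<r)&(W[...,2]>z0)&(W[...,2]<z1); return W[m]
E
python3 - <<'E'
from h import *
for c in ("scene","side"):
    p,W=cloud(c); print(c)
    for n,(x,y) in dict(a=(.487,.005),b=(.448,-.21)).items():
        P=near(W,x,y,.05,.012,.07); print(n,len(P),P.min(0).round(3),P.max(0).round(3))
    P=near(W,.455,.205,.13,.125,.18); print("handle",len(P),P.mean(0).round(3),P.min(0).round(3),P.max(0).round(3))
    if len(P)>5: 
        e,V=np.linalg.eigh(np.cov(P.T)); print(V[:,2],np.degrees(np.arctan2(V[1,2],V[0,2])))
    P=near(W,.455,.205,.1,.02,.05);print("plate",P.mean(0).round(3),P.min(0).round(3),P.max(0).round(3))
    if c=="scene":
        for u,v in [(230,293),(297,274),(365,255),(285,240),(270,260),(260,215),(280,230),(290,262),(295,268),(240,255),(335,225)]: print(u,v,W[v,u].round(3))
        col=W[:,285]; 
        for v in range(185,290,4): print(v,col[v].round(3))
    top=W[np.abs(W[...,2])<.006]; 
    for y0 in(-.4,-.1,.1,.4):
        q=top[np.abs(top[:,1]-y0)<.03]; print("edge",y0,q[:,0].max().round(3))
    m=masks_of(c,"dish_handle")
    for r in m: q=W[r["region"]];print("mask",r["confidence"],np.nanmedian(q,0).round(3),len(q))
E
```

```text
scene
a 233 [ 0.464 -0.023  0.012] [0.514 0.027 0.052]
b 248 [ 0.436 -0.248  0.012] [ 0.487 -0.201  0.051]
handle 212 [0.468 0.204 0.151] [0.378 0.198 0.125] [0.536 0.215 0.161]
[-0.99502388  0.05413088  0.08365003] 176.88608786407886
plate [0.449 0.21  0.026] [0.363 0.116 0.02 ] [0.547 0.298 0.049]
230 293 [ 0.78  -0.181 -0.079]
297 274 [ 0.79   0.012 -0.079]
365 255 [ 0.62   0.505 -0.754]
285 240 [ 0.649  0.036 -0.164]
270 260 [ 0.694 -0.032 -0.172]
260 215 [ 0.618 -0.039 -0.002]
280 230 [ 0.611  0.033 -0.163]
290 262 [ 0.72   0.026 -0.173]
295 268 [ 0.768  0.016 -0.09 ]
240 255 [ 0.651 -0.116 -0.165]
335 225 [ 0.659  0.203 -0.146]
185 [0.549 0.063 0.002]
189 [ 0.561  0.059 -0.   ]
193 [ 0.573  0.054 -0.001]
197 [0.587 0.049 0.   ]
201 [0.6   0.044 0.001]
205 [ 0.61   0.04  -0.002]
209 [0.624 0.035 0.001]
213 [ 0.627  0.035 -0.018]
217 [ 0.574  0.064 -0.157]
221 [ 0.588  0.059 -0.157]
225 [ 0.6    0.054 -0.161]
229 [ 0.614  0.049 -0.161]
233 [ 0.627  0.044 -0.162]
237 [ 0.638  0.04  -0.166]
241 [ 0.652  0.035 -0.166]
245 [ 0.663  0.031 -0.17 ]
249 [ 0.677  0.025 -0.168]
253 [ 0.69   0.02  -0.167]
257 [ 0.701  0.016 -0.171]
261 [ 0.713  0.012 -0.171]
265 [ 0.725  0.007 -0.172]
269 [ 0.741  0.    -0.159]
273 [ 0.773 -0.017 -0.091]
277 [ 0.787 -0.023 -0.079]
281 [ 0.796 -0.026 -0.086]
285 [ 0.793 -0.021 -0.138]
289 [ 0.804 -0.025 -0.138]
edge -0.4 0.628
edge -0.1 0.629
edge 0.1 0.629
edge 0.4 0.629
mask 0.87 [ 0.326 -0.084  0.02 ] 2396
mask 0.56 [0.454 0.204 0.021] 2178
side
a 176 [ 0.452 -0.021  0.012] [0.509 0.029 0.052]
b 81 [ 0.429 -0.241  0.012] [ 0.481 -0.198  0.05 ]
handle 197 [0.443 0.211 0.149] [0.375 0.2   0.126] [0.524 0.219 0.161]
[-0.99611828  0.05099778 -0.07174678] 177.06921492517975
plate [0.464 0.203 0.026] [0.36  0.114 0.02 ] [0.551 0.299 0.05 ]
edge -0.4 2.396
edge -0.1 2.396
edge 0.1 0.627
edge 0.4 0.628
mask 0.92 [ 0.339 -0.088  0.02 ] 1668
mask 0.91 [0.459 0.211 0.021] 1935
```

Emit:
drive_tool --pt "1 0 0 0 0 0 6" --pt "1 0 0 0 0 0 6" --pt "1 0 0 0 0 0 6" --pt "1 -0.025 0.035 0 0 0 0" --pt "1 -0.025 0.035 0 0 0 0" --pt "1 -0.025 0.035 0 0 0 0" --pt "1 -0.025 0.035 0 0 0 0" --pt "1 -0.025 0.035 0 0 0 0" --pt "1 -0.025 0.035 0 0 0 0" --pt "1 -0.025 0.035 0 0 0 0" --pt "1 -0.025 0.035 0 0 0 0" --pt "1 -0.025 0.035 0 0 0 0"

```text
t: 2.5
eef_pos: [0.4194, -0.2772, 0.2487]
tcp_rot: [-0.003, 3.141, -0.001]
force: [1.1, -1.0, 0.4]
gripper_width: 1.0
finger_force: 0.0
```

Emit:
drive_tool --pt "1 -0.025 0.035 0 0 0 0" --pt "1 -0.015 0.02 0.02 0 0 0" --pt "1 0 0 0.04 0 0 0" --pt "1 0 0 0.04 0 0 0" --pt "1 0 0 0 0 0 0" --pt "1 0 0 0 0 0 0"

```text
t: 3.1
eef_pos: [0.4589, -0.224, 0.1489]
tcp_rot: [0.004, -3.141, 0.001]
force: [0.9, -0.1, -0.1]
gripper_width: 1.005
finger_force: 0.0
```

```bash
cat >> h.py <<'E'
def to(x,y,z,yaw=90):
    "tool-frame shift to target, and az (deg) to bring tool y to world yaw (mod 180)"
    o=robot.get_obs(); R=Ro.from_rotvec(o["tcp_rot"]).as_matrix()
    a=np.degrees(np.arctan2(R[1,1],R[0,1])); az=-((yaw-a+90)%180-90)
    print("pos",o["eef_pos"].round(4),"zaxis",R[:,2].round(4),"yaw",a.round(2),"shift",(R.T@(np.array([x,y,z])-o["eef_pos"])).round(4),"az",az.round(2),"j",o["joint_pos"].round(3),"t",round(o["t"],2))
E
python3 - <<'E'
from h import *
to(.459,-.223,.021)
p,W=cloud("wrist"); cv2.imwrite("pics/w1.png",p)
P=near(W,.459,-.223,.05,.012,.06); print(len(P),P.min(0).round(3),P.max(0).round(3))
E
```

```text
pos [ 0.4589 -0.224   0.1489] zaxis [-5.e-04 -8.e-04 -1.e+00] yaw 90.14 shift [-1.000e-04  1.100e-03  1.279e-01] az 0.14 j [-1.350e-01  2.920e-01 -4.090e-01  1.000e-03 -8.700e-01 -1.434e+00] t 3.1
2152 [ 0.434 -0.248  0.012] [ 0.481 -0.201  0.05 ]
```

View pics/w1.png

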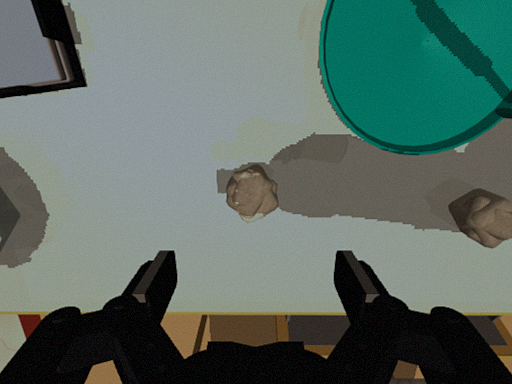

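The wrist picture shows napkin b at (251,192), centred between the jaws, with the second napkin at (487,215). Next I go down and grip.

Emit:
drive_tool --pt "1 0 0 0.04 0 0 0" --pt "1 0 0 0.04 0 0 0" --pt "1 0 0 0.03 0 0 0" --pt "1 0 0 0.018 0 0 0" --pt "1 0 0 0 0 0 0" --pt "-1 0 0 0 0 0 0" --pt "-1 0 0 0 0 0 0" --pt "-1 0 0 0 0 0 0" --pt "-1 0 0 0 0 0 0" --pt "-1 0 0 0 0 0 0" --pt "-1 0 0 0 0 0 0" --pt "-1 0 0 0 0 0 0"

```text
t: 4.35
eef_pos: [0.4604, -0.2239, 0.0231]
tcp_rot: [-0.004, 3.136, -0.002]
force: [-0.6, 1.8, 7.7]
gripper_width: 0.606
finger_force: 60.9
```

Emit:
drive_tool --pt "-1 0 0 -0.04 0 0 0" --pt "-1 0 0 -0.04 0 0 0" --pt "-1 0 0 -0.04 0 0 0" --pt "-1 0 0 0 0 0 0"

```text
t: 4.75
eef_pos: [0.4626, -0.2247, 0.1477]
tcp_rot: [-0.005, 3.126, -0.006]
force: [0.6, -0.1, 0.4]
gripper_width: 0.606
finger_force: 62.4
```

Run:
```python
from h import *
to(.7,.01,-.03)
p,W=cloud("scene")
# caddy interior y extent and rim heights
for x0 in (.66,.70,.74,.77,.785):
    m=(abs(W[...,0]-x0)<.008)&(W[...,2]<-.04)&(W[...,2]>-.22)&(abs(W[...,1])<.35); P=W[m]
    for z0 in np.arange(-.22,-.04,.03):
        q=P[(P[:,2]>z0)&(P[:,2]<=z0+.03)]
        if len(q): print(x0,z0.round(2),len(q),q[:,1].min().round(3),q[:,1].max().round(3))
```

```text
pos [ 0.4626 -0.2247  0.1477] zaxis [ 0.0153 -0.0038 -0.9999] yaw 90.18 shift [-0.2354  0.2346  0.1805] az 0.18 j [-0.135  0.292 -0.413  0.002 -0.85  -1.434] t 4.75
0.66 -0.22 1 -0.167 -0.167
0.66 -0.19 550 -0.167 0.205
0.66 -0.16 17 -0.167 0.206
0.66 -0.13 16 -0.167 0.205
0.66 -0.1 29 -0.167 0.208
0.7 -0.22 1 -0.167 -0.167
0.7 -0.19 573 -0.167 0.205
0.7 -0.16 19 -0.167 0.205
0.7 -0.13 36 -0.167 0.21
0.7 -0.1 2 -0.163 0.204
0.74 -0.19 159 -0.182 0.204
0.74 -0.16 96 -0.18 0.224
0.74 -0.13 27 -0.166 0.209
0.77 -0.13 43 -0.182 0.221
0.77 -0.1 303 -0.183 0.221
0.785 -0.16 18 -0.04 0.081
0.785 -0.13 53 -0.184 0.187
0.785 -0.1 822 -0.183 0.226
```

Emit:
drive_tool --pt "-1 -0.03 0.023 0 0 0 0" --pt "-1 -0.03 0.023 0 0 0 0" --pt "-1 -0.03 0.023 0 0 0 0" --pt "-1 -0.03 0.023 0 0 0 0" --pt "-1 -0.03 0.023 0 0 0 0" --pt "-1 -0.03 0.023 0 0 0 0" --pt "-1 -0.03 0.023 0 0 0 0" --pt "-1 -0.03 0.023 0 0 0 0" --pt "-1 0 0 0 0 0 0" --pt "-1 0 0 0 0 0 0"

```text
t: 5.8
eef_pos: [0.6977, -0.0386, 0.1388]
tcp_rot: [0.004, -3.139, 0.0]
force: [-0.9, -1.3, -0.7]
gripper_width: 0.606
finger_force: 62.4
```

Emit:
drive_tool --pt "-1 0 0 0.04 0 0 0" --pt "-1 0 0 0.04 0 0 0" --pt "-1 0 0 0.04 0 0 0" --pt "-1 0 0 0.04 0 0 0" --pt "-1 0 0 0 0 0 0" --pt "-1 0 0 0 0 0 0"

```text
t: 6.4
eef_pos: [0.6977, -0.0402, -0.0194]
tcp_rot: [0.002, -3.14, 0.001]
force: [0.5, -0.4, 1.7]
gripper_width: 0.605
finger_force: 62.6
```

Run:
```python
from h import *
to(.7,-.04,-.03)
```

```text
pos [ 0.6977 -0.0402 -0.0194] zaxis [-1.2e-03 -8.0e-04 -1.0e+00] yaw 90.08 shift [-0.0023  0.0002  0.0106] az 0.08 j [ 1.730e-01  7.650e-01 -5.000e-02  1.000e-03 -7.570e-01 -1.743e+00] t 6.4
```

Emit:
drive_tool --pt "1 0 0 0 0 0 0" --pt "1 0 0 0 0 0 0" --pt "1 0 0 0 0 0 0" --pt "1 0 0 0 0 0 0" --pt "1 0 0 0 0 0 0" --pt "1 0 0 -0.04 0 0 0" --pt "1 0 0 -0.04 0 0 0" --pt "1 0 0 -0.04 0 0 0" --pt "1 0 0 -0.04 0 0 0"

```text
t: 7.3
eef_pos: [0.698, -0.0392, 0.142]
tcp_rot: [0.003, -3.141, 0.0]
force: [0.5, 0.6, -0.5]
gripper_width: 1.001
finger_force: 0.0
```

Emit:
drive_tool --pt "1 0.035 0.007 0 0 0 0" --pt "1 0.035 0.007 0 0 0 0" --pt "1 0.035 0.007 0 0 0 0" --pt "1 0.035 0.007 0 0 0 0" --pt "1 0.035 0.007 0 0 0 0" --pt "1 0.035 0.007 0 0 0 0" --pt "1 0 0 0 0 0 0" --pt "1 0 0 0 0 0 0"

```text
t: 8.1
eef_pos: [0.4882, 0.0027, 0.1411]
tcp_rot: [-0.004, 3.14, 0.0]
force: [0.8, -0.5, 0.6]
gripper_width: 0.999
finger_force: 0.0
```

Run:
```python
from h import *
p,W=cloud("wrist")
P=near(W,.487,.003,.05,.012,.06); c=(P.min(0)+P.max(0))/2; print(len(P),c.round(3))
to(c[0],c[1],.021)
p,W=cloud("scene"); cv2.imwrite("pics/s2.png",cv2.resize(p[200:310,200:400],None,fx=3,fy=3))
```

```text
2317 [0.484 0.002 0.031]
pos [0.4891 0.0027 0.141 ] zaxis [ 2.e-03  3.e-04 -1.e+00] yaw 90.13 shift [ 0.0055 -0.0003  0.12  ] az 0.13 j [ 3.390e-01  2.680e-01 -4.700e-01  1.000e-03 -8.310e-01 -1.907e+00] t 8.15
```

View pics/s2.png

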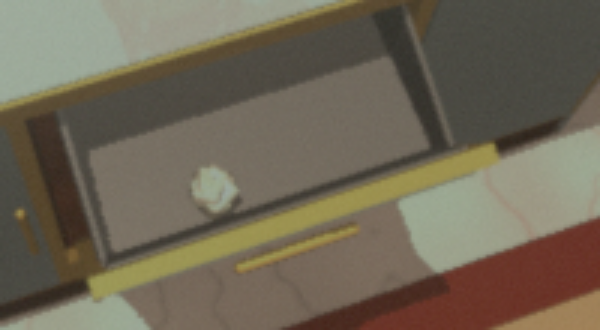

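The crop shows napkin b lying in the caddy at (215,188). Now napkin a.

Emit:
drive_tool --pt "1 0.004 0 0.04 0 0 0" --pt "1 0 0 0.04 0 0 0" --pt "1 0 0 0.025 0 0 0" --pt "1 0 0 0.014 0 0 0" --pt "1 0 0 0 0 0 0" --pt "-1 0 0 0 0 0 0" --pt "-1 0 0 0 0 0 0" --pt "-1 0 0 0 0 0 0" --pt "-1 0 0 0 0 0 0" --pt "-1 0 0 0 0 0 0" --pt "-1 0 0 0 0 0 0" --pt "-1 0 0 0 0 0 0"

```text
t: 9.4
eef_pos: [0.4856, 0.0029, 0.023]
tcp_rot: [-0.004, 3.138, 0.002]
force: [-0.9, 0.7, 7.0]
gripper_width: 0.621
finger_force: 62.3
```

Emit:
drive_tool --pt "-1 0 0 -0.04 0 0 0" --pt "-1 0 0 -0.04 0 0 0" --pt "-1 0 0 -0.04 0 0 0" --pt "-1 -0.035 0.01 0 0 0 0" --pt "-1 -0.035 0.01 0 0 0 0" --pt "-1 -0.035 0.01 0 0 0 0" --pt "-1 -0.035 0.01 0 0 0 0" --pt "-1 -0.035 0.01 0 0 0 0" --pt "-1 -0.035 0.01 0 0 0 0" --pt "-1 0 0 0 0 0 0" --pt "-1 0 0 0 0 0 0"

```text
t: 10.5
eef_pos: [0.6939, 0.0628, 0.1406]
tcp_rot: [0.002, -3.14, 0.0]
force: [-0.7, -0.1, -0.3]
gripper_width: 0.621
finger_force: 62.8
```

Run:
```python
from h import *
to(.7,.07,-.02)
```

```text
pos [0.6939 0.0628 0.1406] zaxis [-0.0013 -0.     -1.    ] yaw 90.08 shift [-0.0063  0.0072  0.1606] az 0.08 j [ 0.321  0.586  0.066 -0.    -1.052 -1.891] t 10.5
```

Emit:
drive_tool --pt "-1 -0.006 0 0.04 0 0 0" --pt "-1 0 0 0.04 0 0 0" --pt "-1 0 0 0.04 0 0 0" --pt "-1 0 0 0.04 0 0 0" --pt "-1 0 0 0 0 0 0" --pt "-1 0 0 0 0 0 0" --pt "1 0 0 0 0 0 0" --pt "1 0 0 0 0 0 0" --pt "1 0 0 0 0 0 0" --pt "1 0 0 0 0 0 0" --pt "1 0 0 0 0 0 0"

```text
t: 11.6
eef_pos: [0.7003, 0.0629, -0.018]
tcp_rot: [-0.003, 3.141, 0.0]
force: [0.5, -0.2, -0.1]
gripper_width: 1.003
finger_force: 0.0
```

Emit:
drive_tool --pt "1 0 0 -0.04 0 0 0" --pt "1 0 0 -0.04 0 0 0" --pt "1 0 0 -0.04 0 0 0" --pt "1 0 0 -0.04 0 0 0" --pt "1 0 0 -0.04 0 0 0" --pt "1 0 0 -0.04 0 0 0" --pt "1 0 0 -0.04 0 0 0" --pt "1 0 0 0 0 0 0"

```text
t: 12.4
eef_pos: [0.7028, 0.0629, 0.2697]
tcp_rot: [-0.004, 3.127, 0.003]
force: [0.8, 0.4, 1.3]
gripper_width: 1.001
finger_force: 0.0
```

Emit:
drive_tool --pt "1 0.035 0.02 0 0 0 0" --pt "1 0.035 0.02 0 0 0 0" --pt "1 0.035 0.02 0 0 0 0" --pt "1 0.035 0.02 0 0 0 0" --pt "1 0.035 0.02 0 0 0 0" --pt "1 0.035 0.02 0 0 0 0" --pt "1 0.033 0.023 0 0 0 0" --pt "1 0 0 0 0 0 0" --pt "1 0 0 0 0 0 0"

```text
t: 13.3
eef_pos: [0.4563, 0.2058, 0.2616]
tcp_rot: [-0.006, 3.141, 0.001]
force: [0.1, 1.0, 0.8]
gripper_width: 1.001
finger_force: 0.0
```

Run:
```python
from h import *
to(.456,.207,.15)
ims=[]
for c in ("wrist","scene","side"):
    p,W=cloud(c); ims.append(p)
    P=near(W,.456,.207,.12,.11,.165); print(c,len(P),P.min(0).round(3),P.max(0).round(3))
    Q=P[P[:,2]>.152]
    if len(Q)>20: print(Q.min(0).round(3),Q.max(0).round(3),np.median(Q,0).round(3),cv2.fitLine(P[:,:2].astype(np.float32),cv2.DIST_HUBER,0,.01,.01).ravel().round(4))
    # plate circle: rim points
    m=near(W,.456,.207,.13,.012,.05); h,_=cv2.minEnclosingCircle(m[:,:2].astype(np.float32)); print("plate",np.round(h,3),_)
    hs=cv2.cvtColor(p,cv2.COLOR_BGR2HSV); T=(hs[...,2]<70)&(np.hypot(W[...,0]-.456,W[...,1]-.207)<.05)&(W[...,2]>.015)&(W[...,2]<.06); print("truffle",T.sum(),np.nanmean(W[T],0).round(3) if T.any() else 0)
cv2.imwrite("pics/3.png",np.vstack([ims[0],ims[1]])[:, :]) if 0 else cv2.imwrite("pics/3.png",np.hstack([cv2.resize(ims[0],(400,300)),cv2.resize(ims[1],(400,300))]))
```

```text
pos [0.4563 0.2058 0.2616] zaxis [ 6.e-04  4.e-04 -1.e+00] yaw 90.21 shift [0.0004 0.0011 0.1116] az 0.21 j [ 0.749  0.161 -0.269  0.    -1.14  -2.316] t 13.3
wrist 2007 [0.368 0.199 0.11 ] [0.535 0.217 0.159]
[0.412 0.199 0.152] [0.496 0.217 0.159] [0.449 0.208 0.157] [ 0.9978 -0.0668  0.4399  0.2087]
plate [0.454 0.208] 0.09110941737890244
truffle 128 [0.451 0.2   0.036]
scene 235 [0.374 0.197 0.111] [0.542 0.215 0.16 ]
[0.417 0.197 0.152] [0.496 0.215 0.16 ] [0.46  0.206 0.156] [ 0.9985 -0.0541  0.47    0.2046]
plate [0.456 0.209] 0.09301725029945374
truffle 77 [0.462 0.203 0.037]
side 228 [0.368 0.199 0.11 ] [0.537 0.22  0.161]
[0.414 0.199 0.152] [0.497 0.218 0.161] [0.449 0.21  0.156] [ 0.9986 -0.0536  0.4713  0.2094]
plate [0.454 0.204] 0.09538885205984116
truffle 79 [0.446 0.213 0.034]
```

View pics/3.png

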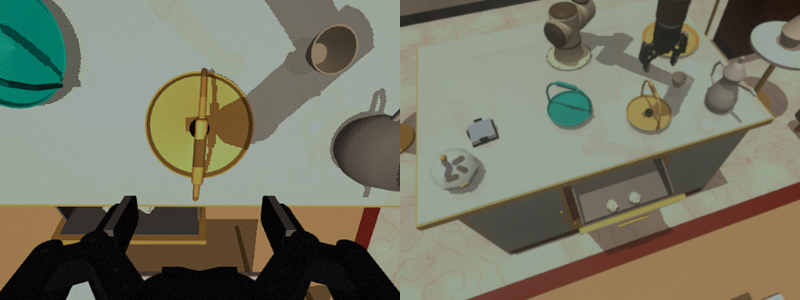

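Both napkins show in the caddy (right half, about (612,207) and (635,198)). In the wrist view (left half) the arch runs almost along the view's vertical, and the truffle is centred at about (198,127). Now I align to the arch and descend.

Emit:
drive_tool --pt "1 0.001 0.002 0 0 0 3.5" --pt "1 0 0 0.03 0 0 0" --pt "1 0 0 0.02 0 0 0" --pt "0.2 0 0 0.02 0 0 0" --pt "0 0 0 0.02 0 0 0" --pt "0 0 0 0.015 0 0 0" --pt "0 0 0 0.008 0 0 0" --pt "0 0 0 0 0 0 0" --pt "0 0 0 0 0 0 0"

```text
t: 14.35
eef_pos: [0.4566, 0.2073, 0.1487]
tcp_rot: [0.094, 3.14, 0.0]
force: [0.1, 0.5, 0.4]
gripper_width: 0.501
finger_force: 0.0
```

Run:
```python
from h import *
to(.455,.208,.148,86.7)
o=robot.get_obs();R=Ro.from_rotvec(o["tcp_rot"]).as_matrix()
p,W=cloud("wrist"); L=(W-o["eef_pos"])@R
# handle points & jaws in the tool frame
m=(abs(L[...,0])<.04)&(abs(L[...,1])<.016)&(L[...,2]>-.015)&(L[...,2]<.012)
print("bar y in tool",m.sum(),L[m].min(0).round(4),L[m].max(0).round(4))
for x0 in(-.03,-.015,0,.015,.03):
    q=L[m&(abs(L[...,0]-x0)<.007)]
    if len(q): print(x0,len(q),q[:,1].min().round(4),q[:,1].max().round(4),q[:,2].min().round(4))
cv2.imwrite("pics/4.png",p)
```

```text
pos [0.4566 0.2073 0.1487] zaxis [ 7.e-04  2.e-04 -1.e+00] yaw 86.56 shift [0.0016 0.0006 0.0007] az -0.14 j [ 0.751  0.278 -0.431  0.    -0.861 -2.382] t 14.35
bar y in tool 3593 [-0.036  -0.007  -0.0108] [0.04   0.0074 0.0032]
-0.03 440 -0.007 0.0067 -0.0105
-0.015 584 -0.0067 0.0071 -0.0104
0 653 -0.0068 0.0069 -0.0103
0.015 732 -0.0067 0.0072 -0.0105
0.03 797 -0.0064 0.0074 -0.0108
```

View pics/4.png

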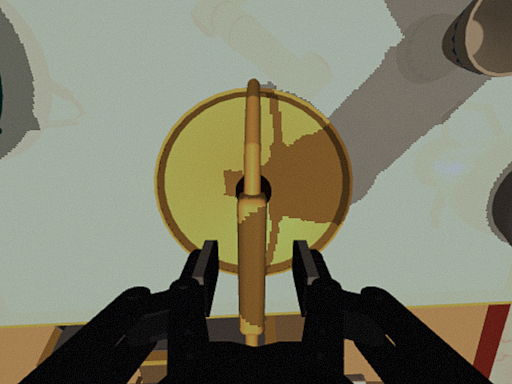

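The wrist view shows the bar centred between the pads at (252,265), within 0.3 mm by depth. Next I close the jaws.

Emit:
drive_tool --pt "0 0.001 0 0 0 0 0.5" --pt "-0.3 0 0 0 0 0 0" --pt "-0.5 0 0 0 0 0 0" --pt "-0.6 0 0 0 0 0 0" --pt "-0.65 0 0 0 0 0 0" --pt "-0.7 0 0 0 0 0 0" --pt "-1 0 0 0 0 0 0" --pt "-1 0 0 0 0 0 0" --pt "-1 0 0 0 0 0 0" --pt "-1 0 0 0 0 0 0"

```text
t: 15.4
eef_pos: [0.4548, 0.2071, 0.1486]
tcp_rot: [0.107, 3.14, -0.001]
force: [0.1, -3.7, 4.7]
gripper_width: 0.156
finger_force: 58.9
```

Emit:
drive_tool --pt "-1 0 0 -0.001 0 0 0" --pt "-1 0 0 -0.002 0 0 0" --pt "-1 0 0 -0.003 0 0 0" --pt "-1 0 0 -0.004 0 0 0" --pt "-1 0 0 -0.004 0 0 0" --pt "-1 0 0 -0.004 0 0 0" --pt "-1 0 0 -0.003 0 0 0" --pt "-1 0 0 -0.002 0 0 0" --pt "-1 0 0 -0.001 0 0 0" --pt "-1 0 0 0 0 0 0" --pt "-1 0 0 0 0 0 0"

```text
t: 16.5
eef_pos: [0.4547, 0.2074, 0.1722]
tcp_rot: [-0.107, -3.14, 0.0]
force: [0.6, 0.7, -3.7]
gripper_width: 0.152
finger_force: 58.5
```

```bash
cat >> h.py <<'E'
def level(z0=.03):
    "plate tilt (plane through rim points), truffle offset from plate centre"
    o=robot.get_obs(); x,y,z=o["eef_pos"]; print("tcp",o["eef_pos"].round(4),"F",o["force"].round(1),"M",o["wrist_torque"].round(2),o["gripper_width"].round(3))
    R=Ro.from_rotvec(o["tcp_rot"]).as_matrix(); print("zaxis",R[:,2].round(4),"yaw",np.degrees(np.arctan2(R[1,1],R[0,1])).round(2))
    b=z-.148
    for c in ("wrist","scene","side"):
        p,W=cloud(c); P=near(W,x,y,.1,b+.018,b+.045); r=np.hypot(P[:,0]-x,P[:,1]-y)
        P=P[(r>.075)&(r<.094)]
        A=np.c_[P[:,0]-x,P[:,1]-y,np.ones(len(P))]; w=np.linalg.lstsq(A,P[:,2],rcond=None)[0]
        C,rad=cv2.minEnclosingCircle(near(W,x,y,.11,b+.02,b+.04)[:,:2].astype(np.float32))
        H=near(W,x,y,.12,b+.11,b+.165); f=cv2.fitLine(H[:,:2].astype(np.float32),cv2.DIST_HUBER,0,.01,.01).ravel() if len(H)>20 else np.zeros(4)
        hs=p.max(-1); T=(hs<70)&(np.hypot(W[...,0]-x,W[...,1]-y)<.06)&(W[...,2]>b+.015)&(W[...,2]<b+.055)
        print(c,len(P),"tilt deg",np.degrees(w[:2]).round(2),"C",np.round(C,3),round(rad,3),"arch",len(H),np.degrees(np.arctan2(f[1],f[0])).round(1),"truffle",T.sum(),np.nanmean(W[T],0).round(3) if T.any() else 0)
    return p
E
python3 - <<'E'
from h import *
level()
E
```

```text
Traceback (most recent call last):
  File "h.py", line 19, in level
    o=robot.get_obs(); x,y,z=o["eef_pos"]; print("tcp",o["eef_pos"].round(4),"F",o["force"].round(1),"M",o["wrist_torque"].round(2),o["gripper_width"].round(3))
                                                                                                                                    ^^^^^^^^^^^^^^^^^^^^^^^^
AttributeError: 'float' object has no attribute 'round'
```

```bash
sed -i 's/o\["gripper_width"\].round(3)/o["gripper_width"]/' h.py
python3 - <<'E'
from h import *
level()
E
```

```text
tcp [0.4547 0.2074 0.1722] F [ 0.6  0.7 -3.7] M [0.05 0.02 0.03] 0.15221832539553382
zaxis [-2.e-04 -1.e-04 -1.e+00] yaw 86.09
wrist 9095 tilt deg [ 0.09 -0.48] C [0.454 0.209] 0.091 arch 7071 -3.8 truffle 299 [0.448 0.208 0.059]
scene 685 tilt deg [ 0.25 -0.74] C [0.456 0.208] 0.093 arch 244 -2.6 truffle 80 [0.462 0.204 0.06 ]
side 605 tilt deg [-0.53  0.11] C [0.454 0.209] 0.094 arch 244 -1.3 truffle 83 [0.447 0.213 0.058]
```

Emit:
drive_tool --pt "-1 0 0 -0.002 0 0 0" --pt "-1 0 0 -0.004 0 0 0" --pt "-1 0 0 -0.006 0 0 0" --pt "-1 0 0 -0.008 0 0 0" --pt "-1 0 0 -0.009 0 0 0" --pt "-1 0 0 -0.009 0 0 0" --pt "-1 0 0 -0.009 0 0 0" --pt "-1 0 0 -0.009 0 0 0" --pt "-1 0 0 -0.008 0 0 0" --pt "-1 0 0 -0.006 0 0 0" --pt "-1 0 0 -0.004 0 0 0" --pt "-1 0 0 -0.002 0 0 0"

```text
t: 17.85
eef_pos: [0.4548, 0.2075, 0.2486]
tcp_rot: [0.107, 3.14, 0.0]
force: [-0.3, 0.1, -3.6]
gripper_width: 0.15
finger_force: 58.5
```

Emit:
drive_tool --pt "-1 0 0 0 0 0 0" --pt "-1 0 0 0 0 0 0" --pt "-1 0 0 0 0 0 -1" --pt "-1 0 0 0 0 0 -2" --pt "-1 0 0 0 0 0 -3" --pt "-1 0 0 0 0 0 -3" --pt "-1 0 0 0 0 0 -3" --pt "-1 0 0 0 0 0 -3" --pt "-1 0 0 0 0 0 -3" --pt "-1 0 0 0 0 0 -3" --pt "-1 0 0 0 0 0 -2" --pt "-1 0 0 0 0 0 -1"

```text
t: 19.05
eef_pos: [0.4547, 0.2073, 0.248]
tcp_rot: [0.55, -3.092, 0.0]
force: [0.6, 0.4, -4.4]
gripper_width: 0.151
finger_force: 58.5
```

Run:
```python
from h import *
level(); to(.4548,.2071,.2486,180)
```

```text
tcp [0.4547 0.2073 0.248 ] F [ 0.6  0.4 -4.4] M [-0.02 -0.03  0.01] 0.1513105089879106
zaxis [-5.e-04 -4.e-04 -1.e+00] yaw 110.17
wrist 9001 tilt deg [ 0.19 -0.45] C [0.454 0.209] 0.091 arch 7049 20.2 truffle 298 [0.449 0.206 0.135]
scene 735 tilt deg [ 0.44 -0.39] C [0.456 0.209] 0.092 arch 297 20.6 truffle 94 [0.463 0.203 0.136]
side 629 tilt deg [-0.35  0.35] C [0.452 0.205] 0.096 arch 315 20.4 truffle 89 [0.447 0.214 0.134]
pos [0.4548 0.2074 0.2482] zaxis [-3.e-04 -2.e-04 -1.e+00] yaw 110.08 shift [ 0.0001 -0.0003 -0.0004] az -69.92 j [ 0.753  0.171 -0.292 -0.    -1.108 -1.974] t 19.2
```

Emit:
drive_tool --pt "-1 0 0 0 0 0 -1" --pt "-1 0 0 0 0 0 -2" --pt "-1 0 0 0 0 0 -3" --pt "-1 0 0 0 0 0 -3.5" --pt "-1 0 0 0 0 0 -4" --pt "-1 0 0 0 0 0 -4" --pt "-1 0 0 0 0 0 -4" --pt "-1 0 0 0 0 0 -4" --pt "-1 0 0 0 0 0 -4" --pt "-1 0 0 0 0 0 -4" --pt "-1 0 0 0 0 0 -4" --pt "-1 0 0 0 0 0 -4"

```text
t: 20.4
eef_pos: [0.4548, 0.2074, 0.2483]
tcp_rot: [1.613, -2.696, -0.0]
force: [-0.4, 1.2, -5.1]
gripper_width: 0.151
finger_force: 58.5
```

Emit:
drive_tool --pt "-1 0 0 0 0 0 -4" --pt "-1 0 0 0 0 0 -4" --pt "-1 0 0 0 0 0 -4" --pt "-1 0 0 0 0 0 -4" --pt "-1 0 0 0 0 0 -4" --pt "-1 0 0 0 0 0 -3.4" --pt "-1 0 0 0 0 0 -2.5" --pt "-1 0 0 0 0 0 -1.5" --pt "-1 0 0 0 0 0 -1" --pt "-1 0 0 0 0 0 0" --pt "-1 0 0 0 0 0 0" --pt "-1 0 0 0 0 0 0"

```text
t: 21.6
eef_pos: [0.4548, 0.2074, 0.2483]
tcp_rot: [2.221, -2.222, -0.0]
force: [0.7, -1.0, -4.5]
gripper_width: 0.15
finger_force: 58.5
```

Run:
```python
from h import *
p=level(); to(.4548,.2071,.2486,180)
s,_=imaging.read_camera("scene")
cv2.imwrite("pics/5.png",np.hstack([cv2.resize(s,(400,300)),cv2.resize(p,(400,300))]))
```

```text
tcp [0.4548 0.2074 0.2483] F [ 0.7 -1.  -4.5] M [0.03 0.01 0.  ] 0.15010940451792917
zaxis [-0.  0. -1.] yaw 179.98
wrist 8868 tilt deg [ 0.24 -0.12] C [0.455 0.209] 0.091 arch 7045 -90.0 truffle 294 [0.456 0.203 0.136]
scene 764 tilt deg [ 0.02 -0.51] C [0.456 0.208] 0.092 arch 304 89.6 truffle 97 [0.464 0.204 0.137]
side 628 tilt deg [-0.5   0.72] C [0.457 0.209] 0.096 arch 291 88.7 truffle 87 [0.448 0.213 0.134]
pos [0.4548 0.2074 0.2483] zaxis [ 0.  0. -1.] yaw 179.99 shift [ 0.0003  0.     -0.0003] az -0.01 j [ 0.753  0.171 -0.292  0.    -1.108 -0.754] t 21.75
```

View pics/5.png

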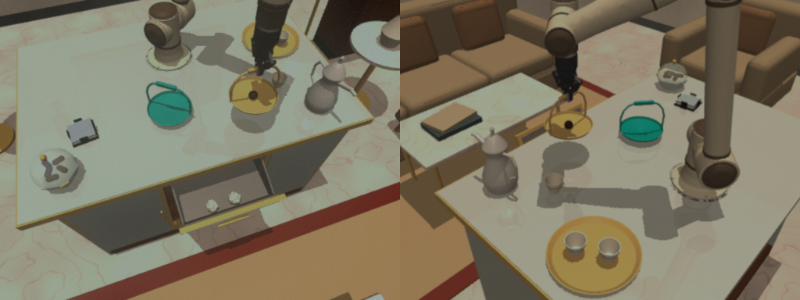

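The dish is held level in the gripper at (253,95) in the left half, with the arch along the front edge and the truffle centred. Both napkins lie in the bin at (212,205) and (235,197), and everything else is untouched, so I hand it in.

```bash
python3 -c "
from station import robot
print(robot.sign_off())"
```

```text
the job is handed in; nothing more can be done
None
```

I put both napkins in the bin and handed the job in with the gold dish held still and level 10 cm above its spot, its arch running along the front edge and the truffle still in the middle. The coffee pot, date dish, cup and coasters were left alone. It took about 22 s of the 72 s allowed; the hand-in gave no verdict.

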